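# Hitch the trolley to the force meter and hold it at the marker

### The arm

A 6-joint arm with a two-finger parallel gripper is mounted at the origin on the work surface. World frame = base frame: x ahead of the robot, y to its left, z up, the work surface at z = 0. Lengths are in m, angles in rad, forces in N, time in s.
With the tool pointing down it reaches from about 0.325 to 0.9 m from the base axis. Payload 6.1 kg.
Tool frame: the origin (TCP) lies midway between the tips of the shut fingers; the grasp point (between the pads) lies 19 mm behind it; x points along the fingers, y is the direction in which the jaws open and shut, and the axes are right-handed (so a half turn about x gives the same grasp; the last joint's range is limited). The gripper opens to 85 mm and grips with 20 to 120 N. Pads are 22 mm wide; open, the fingers measure 114 mm over their backs; the gripper's body (76 mm by 85 mm) begins 54 mm behind the grasp point. The pads swing forward as they close: fully open they stand 13 mm farther back than shut.
Start: joints at [1.12, 0.22, 1.526, -0, 1.395, -0.126], TCP at [0.199, 0.592, 0.231] pointing down, gripper open.
Joint ranges: [-2.98, 2.98], [-0.91, 2.08], [0.09, 2.57], [-1.24, 4.39], [0.2, 2.65], [-2.68, 2.68]. Speed limits (rad/s): [2.57, 2.57, 3.01, 3.14, 3.14, 3.14].

### API

Orientations are given as [roll, pitch, yaw] about the fixed x, y, z axes, in that order (R = Rz(yaw) Ry(pitch) Rx(roll)).
In Python, from plant import movep, move_l, set_joints, gripper_to, hold, inverse_kinematics, observe, get_image, get_calibration, Unreachable, job_done gives the robot as it stands. Calls block until the motion is done:
- movep(position, orientation): joint-space move of the TCP to a pose.
- move_l(position, feed=0.15, rotation=None, max_force=None): straight line of the TCP; rotation=None keeps the orientation; feed is the mean speed in m/s. With max_force (N) it stops when the force on the tool has changed by that much, and returns True; else False.
- set_joints(angles): joint-space move.
- gripper_to(opening, f_grip=None): finger opening in m; f_grip is the grip in N (None keeps the last); returns when the fingers have stopped.
- hold(seconds).
- inverse_kinematics(position, orientation): joint angles nearest the present ones, or None.
- observe(): the state.
- get_image(name): name is "scene" or "top"; returns (picture, depth): 480x640x3 uint8, red, green, blue; 480x640 float32, m along the optical axis (not along the pixel's ray), 0 where there is no reading.
- get_calibration(name): a dict with "intrinsics" (3x3 intrinsics, pixels), "world_from_camera" (4x4, takes a point from camera to world coordinates). Camera axes: x right, y down, z forward; pixel columns grow to the right and rows downward; lengths in m; the calibration is good to about 2 mm. A picture is of the moment at which its call begins. get_calibration takes no time and is no camera call.
A pose or a line that the arm cannot do raises Unreachable and nothing moves.
- job_done(): hands the job in, once; it reports no verdict.
The state is a dict: "time_s": time; "q": joint angles; "joint_velocities": joint speeds; "joint_torque": joint torques, N m; "eef_pos": TCP position; "tcp_rot": TCP orientation; "ft_force": force on the tool from outside, world axes, zero at the start; "torque": the same for the moment, N m; "opening": finger opening in m.
Only numpy, scipy, OpenCV 4.12 (cv2) and the standard library are available. Lean on these libraries where they do the work, as an engineer would, in place of code of your own. Each camera call takes 0.05 s, during which the arm holds its last target.

### The job

Couple the trolley to the spring force meter: take the knobbed hitch pin out of the wooden block and put it down through the meter's eye into the trolley's socket, right down to its shoulder, then draw the trolley back along the track until its pointer is level with the white blade of the marker clip. Finish while still holding it there, steady, by the pin or the trolley, so that the meter can be read; the spring would pull it back if you let go. Leave the plain rod, the beaker, the friction block and the slotted masses where they are.

Things in the scene. Friction and masses are not known exactly. Their poses are not given: they have to be found in the camera images.
- knob (a point): Centre of the knob of the steel hitch pin (loose, 60 g, upright, z up). Knob: 18 mm diameter, from 21 mm below to 22 mm above this point. Under it a shoulder disc 23 mm wide, 5 mm thick, its underside 26 mm below this point; then a shank 8 mm wide, 30 mm long, its last 5 mm tapered to 4 mm. It stands in a hole of the wooden block, shoulder on the block's top.
- pin_block: Wooden block, fixed, 160 x 60 x 36 mm (its x, y, z), beside the track on the robot's side; origin at the centre of its underside. Its two holes, 11 mm wide, 32 mm deep, lie on its long x axis, 40 mm either side of the middle: one holds the hitch pin, the other a plain rod.
- eye (a point): Centre of the force meter's eye, on the top face (91.5 mm above the bench) of a flat-lying ring: bore 13 mm, outside 26 mm, 5 mm thick. x: pull direction along the track, away from the meter; z up. A 6 mm rod joins it to the meter's white tube, which slides out of a fixed barrel on the same line, its nose 65 mm behind the eye at rest, top at most 108 mm above the bench.
- socket (a point): Mouth of the socket in the trolley's flat deck: a hole 11 mm wide and 24 mm deep, deck top 85 mm above the bench. At the start it lies straight under the eye, 1.5 mm below the ring. x: pull direction, z up.
- pointer (a point): Tip of the trolley's pointer, a steel needle 2.5 mm thick, level, in the middle of the trolley's side away from the robot, 70 mm above the bench and 35 mm further along the pull direction than the socket. x: pull direction. The trolley is 158 mm long, 74 mm wide, about 0.45 kg, with two rails 6 mm high along its deck.
- mark (a point): Point on the upright white index blade (2.5 mm thick) of the marker clip, which is fixed to the track's edge away from the robot; 70 mm above the bench. x: pull direction; the pointer is level with the blade when it has the same place along x. At the start the blade is 50 to 95 mm further along x than the pointer.
- trolley (a joint): How far the trolley has been drawn along its track (m): 0 against the stop by the meter, at most 0.15, growing away from the meter. It only slides along the track and rolls with about 0.3 N of drag.
- meter (a joint): How far the meter's tube and eye have been pulled out (m): 0 at rest, at most 0.12. A spring pulls it back with 1.6 N at 0 plus 0.8 N per 10 mm.
- hitch_pin: The same hitch pin; origin on its axis at the underside of the shoulder.
- rod: The plain rod in the block; bystander. Origin on its axis, level with the block's top.
- beaker: Glass beaker, 68 mm wide, 95 mm high; bystander. Origin at the centre of its underside.
- friction_block: Wooden friction block 110 x 60 x 40 mm with a wire hook; bystander. Origin at the centre of its underside.
- masses: Stack of slotted steel masses on a hanger, 38 mm wide, 82 mm high; bystander. Origin at the centre of its underside.
There are look-alikes about, which are no part of the job. Leave any orange or red look-alike of the hitch_pin alone.

How it is judged:
By the outcome, as a careful person would: the job done as asked, in the order asked, and still so for the second after the job is handed in, while the arm keeps its last pose, push and grip.
It also fails if it takes over 45 s, if anything falls off the work surface, if the arm or the gripper's body presses on something with over 40 N, if the wrist force passes 120 N, or if a joint passes its speed limit or range.

## Working session

There is one attempt and no reset: what is moved stays moved. The work goes in short steps, each a Python script; the robot and the scene stay as the last script left them, time stands still between calls to the robot, and variables do not carry over. Pictures are saved under pics/ and viewed, and the job is handed in when it is done.

```bash
mkdir -p pics; ls; cat > h.py <<'E'
import numpy as np, cv2, pickle
from plant import *
def snap(n, save):
    im,d=get_image(n); cv2.imwrite(f'pics/{save}.png',im[:,:,::-1]); np.savez(f'pics/{save}.npz',im=im,d=d); return im,d
def world(n,u,v,z):
    c=get_calibration(n);K=c['intrinsics'];T=c['world_from_camera']
    return (T@np.r_[np.linalg.inv(K)@[u*z,v*z,z],1])[:3]
def ray_z(n,u,v,h):
    c=get_calibration(n);K=np.array(c['intrinsics']);T=np.array(c['world_from_camera'])
    r=T[:3,:3]@np.linalg.inv(K)@[u,v,1]; o=T[:3,3]; return o+r*(h-o[2])/r[2]
def cloud(n,d):
    c=get_calibration(n);K=np.array(c['intrinsics']);T=np.array(c['world_from_camera'])
    v,u=np.indices(d.shape); P=np.stack([(u-K[0,2])/K[0,0]*d,(v-K[1,2])/K[1,1]*d,d],-1)
    P=P@T[:3,:3].T+T[:3,3]; P[d==0]=np.nan; return P
E
python3 - <<'E'
from h import *
for n in('scene','top'):
    snap(n,n+'0'); c=get_calibration(n); print(np.round(c['intrinsics'],1),np.round(c['world_from_camera'],3))
print(observe())
E
```

```text
pics
[[434.5   0.  324. ]
 [  0.  434.5 239.2]
 [  0.    0.    1. ]] [[ 0.564  0.567 -0.6    1.025]
 [ 0.826 -0.385  0.412 -0.331]
 [ 0.003 -0.728 -0.686  0.579]
 [ 0.     0.     0.     1.   ]]
[[454.7   0.  321.2]
 [  0.  454.7 242.5]
 [  0.    0.    1. ]] [[-2.000e-03 -9.940e-01  1.100e-01  4.600e-01]
 [-1.000e+00 -1.000e-03 -3.000e-02  5.000e-03]
 [ 3.000e-02 -1.100e-01 -9.930e-01  1.122e+00]
 [ 0.000e+00  0.000e+00  0.000e+00  1.000e+00]]
{'time_s': 0.1, 'q': array([ 1.11993464e+00,  2.21166082e-01,  1.52752174e+00, -2.68494630e-05,
        1.39468885e+00, -1.26091410e-01]), 'joint_velocities': array([-0.00066325, -0.0024312 , -0.00261497, -0.0003885 ,  0.00069161,
       -0.00069568]), 'joint_torque': array([ 2.34424997e-04, -4.98243213e+01, -3.90547228e+01, -2.26502652e-04,
        5.59765933e-03,  1.76117169e-05]), 'eef_pos': array([0.19919541, 0.59182224, 0.23028372]), 'tcp_rot': array([-1.68207635,  1.56901211, -2.0068419 ]), 'ft_force': array([-0.4715066 , -0.63714628,  0.21505273]), 'torque': array([-0.01984107,  0.00467527,  0.01531245]), 'opening': 0.08513030574599696}
```

View pics/scene0.png

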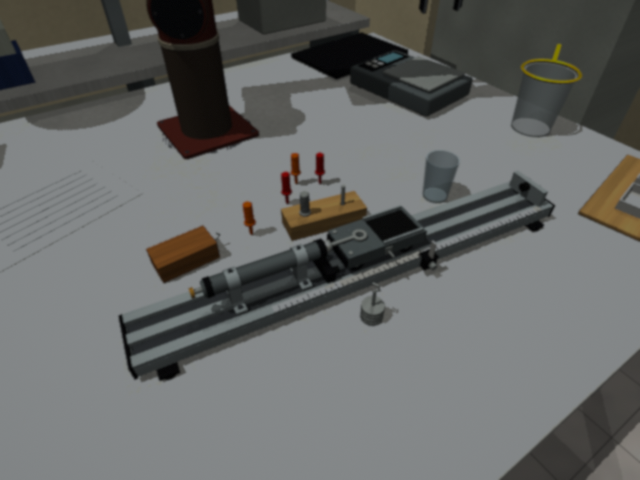

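View pics/top0.png

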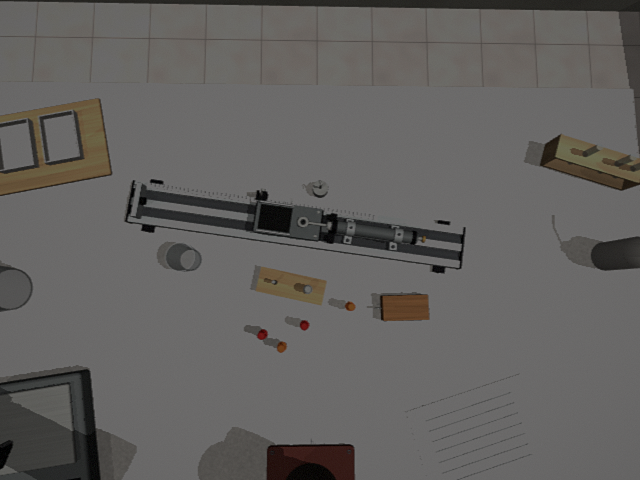

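Candidates for the hitch pin:
- Grey knob in the block: scene (305,203), top (307,289).
- Plain rod: scene (343,195), top (273,282).
- Orange and red pins: scene (249,215), (295,165), (286,185), (320,165).

I choose the grey knobbed one, and I'll check it in a close crop.

```bash
python3 - <<'E'
import cv2,numpy as np
a=cv2.imread('pics/scene0.png')[150:280,270:450]; b=cv2.imread('pics/top0.png')[175:310,235:355]
a=cv2.resize(a,None,fx=4.4,fy=4.4,interpolation=cv2.INTER_CUBIC)
b=cv2.resize(b,None,fx=4.4,fy=4.4,interpolation=cv2.INTER_CUBIC)
b=np.clip(b*1.8,0,255).astype('uint8')
cv2.imwrite('pics/ca.png',a);cv2.imwrite('pics/cb.png',b)
E
```

```text
(no output)
```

View pics/ca.png

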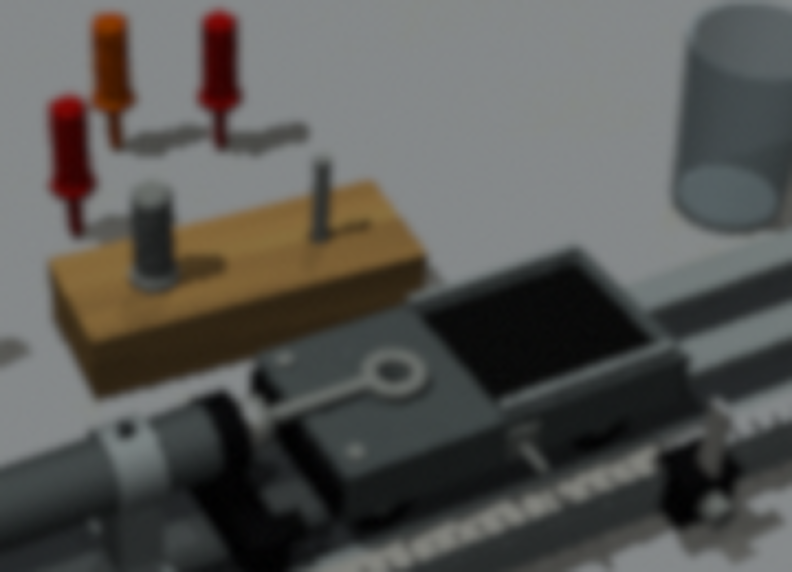

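View pics/cb.png

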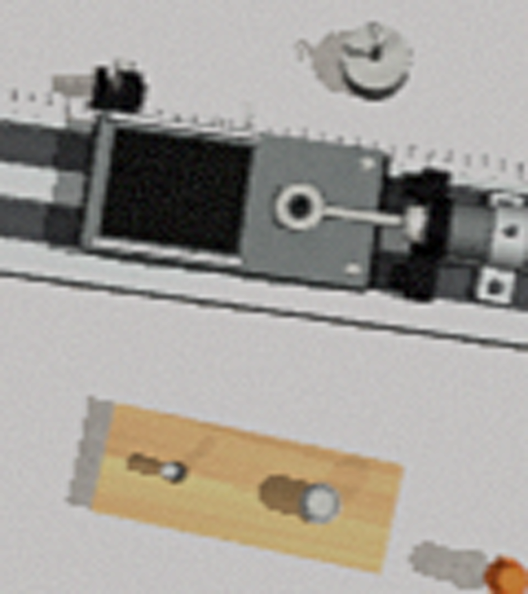

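The crops confirm the choice: the grey knobbed pin sits in the block's meter-side hole, and the thin rod is in the other. Now I'll measure from both cameras.

```bash
cat >> h.py <<'E'
def crop2(n,u,v,off): return (off[0]+(u+.5)/4.4-.5, off[1]+(v+.5)/4.4-.5)
E
python3 - <<'E'
from h import *
S=(270,150);Tt=(235,175)
pts={'eye':((394,372),(299,207),.0915),'knobtop':((153,191),(320,503),.084),'shoulder':((154,281),None,.041-.0025),
'rodtop':((322,160),(173,472),.066),'pointertip':((546,470),None,.070),'bladetop':((718,405),None,.09),'bladeT':((718,440),(117,70),.07)}
for k,(s,t,z) in pts.items():
    o=[]
    if s: o.append(ray_z('scene',*crop2('s',*s,S),z)[:2])
    if t: o.append(ray_z('top',*crop2('t',*t,Tt),z)[:2])
    print(k,np.round(o,4))
for n in('scene','top'):
    f=np.load(f'pics/{n}0.npz');P=cloud(n,f['d'])
    # block top points
    m=(abs(P[...,2]-.036)<.006)&(f['im'][...,0]>f['im'][...,2]*1.5)
    m&=(P[...,1]>-.05)&(P[...,1]<.2)&(P[...,0]>.3)&(P[...,0]<.5)
    Q=P[m][:,:2].astype(np.float32); print(n,len(Q),cv2.minAreaRect(Q),np.median(P[m][:,2]))
    m=(abs(P[...,2]-.085)<.006)&(P[...,0]>.4)&(P[...,0]<.62)&(abs(P[...,1])<.2)
    Q=P[m][:,:2].astype(np.float32); print(n,len(Q),Q.min(0),Q.max(0))
    print('bench',np.nanmedian(P[300:400,100:200,2]) )
E
```

```text
eye [[0.6208 0.0178]
 [0.6222 0.0164]]
knobtop [[0.4668 0.0079]
 [0.469  0.0053]]
shoulder [[0.4707 0.0044]]
rodtop [[0.4697 0.0955]
 [0.4855 0.0824]]
pointertip [[0.6776 0.047 ]]
bladetop [[0.7015 0.1074]]
bladeT [[0.7022 0.1116]
 [0.6993 0.1139]]
scene 1392 ((0.41429129242897034, 0.04533495008945465), (0.1662200391292572, 0.17122311890125275), 89.9700927734375) 0.03626634583965316
scene 1326 [ 0.42328858 -0.19973014] [0.61998934 0.13231745]
bench 0.011515543898837466
top 1333 ((0.41496050357818604, 0.048766810446977615), (0.1628083437681198, 0.17083854973316193), 86.64678955078125) 0.03607739473778193
top 921 [ 0.42345908 -0.19828342] [0.61999476 0.13282494]
bench -0.0004800321675066943
```

```bash
python3 - <<'E'
from h import *
ims=[get_image('top')[0].astype(float) for _ in range(4)]
si=[get_image('scene')[0].astype(float) for _ in range(4)]
np.savez('pics/avg.npz',t=np.mean(ims,0),s=np.mean(si,0))
t=np.mean(ims,0);s=np.mean(si,0)
def sh(a,n,x0,y0,x1,y1,k,g=1):
    c=np.clip(a[y0:y1,x0:x1]*g,0,255).astype('uint8')
    cv2.imwrite(f'pics/{n}.png',cv2.resize(c,None,fx=k,fy=k,interpolation=cv2.INTER_NEAREST)[:,:,::-1])
sh(t,'k_eye',290,210,315,235,20,1.8); sh(t,'k_knob',295,277,320,302,20,1.8)
sh(s,'k_clip',380,230,445,275,12,1.6)
a=np.hstack([cv2.imread('pics/k_eye.png')[:400,:400],cv2.imread('pics/k_knob.png')[:400,:400]])
cv2.imwrite('pics/k_both.png',a)
E
```

```text
(no output)
```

View pics/k_both.png

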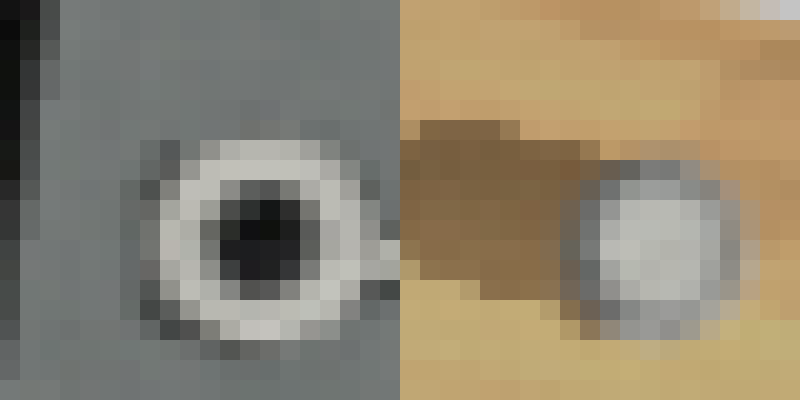

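View pics/k_clip.png

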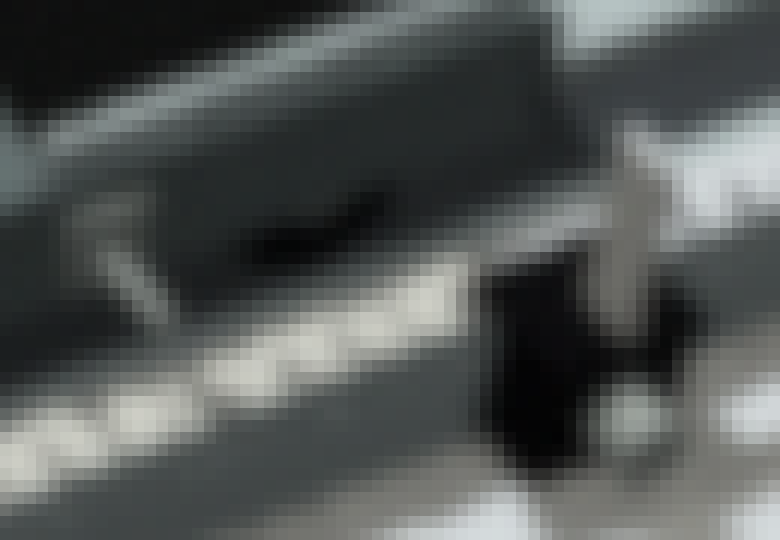

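```bash
python3 - <<'E'
from h import *
eye=ray_z('top',302.6,221.5,.0915); kn=ray_z('top',307.4,289,.084)
print('eye',eye,'knob',kn,'disp',eye-kn)
# track edge line fit in top: near dark edge line, at several columns
t=np.load('pics/avg.npz')['t'].mean(2)
f=np.load('pics/top0.npz');P=cloud('top',f['d'])
# barrel axis by depth: points z 0.09..0.115 near meter
m=(P[...,2]>.093)&(P[...,2]<.112)&(P[...,0]>.55)&(P[...,0]<.64)&(P[...,1]<-.05)&(P[...,1]>-.2)
Q=P[m]; print(len(Q)); l=cv2.fitLine(Q[:,:2].astype(np.float32),cv2.DIST_HUBER,0,.001,.001).ravel(); print('barrel',l)
# edge of dark line on robot side of track: min brightness along column
us=np.arange(140,460,4);E=[]
for u in us:
    v0=int(226+(u-140)*0.128); seg=t[v0-8:v0+16,u]; E.append(v0-8+seg.argmin())
p=np.polyfit(us,E,1); r=np.abs(np.polyval(p,us)-E); k=r<2; p=np.polyfit(us[k],np.array(E)[k],1); print(p,k.mean())
for z in (.0,.04):
  a=ray_z('top',150,np.polyval(p,150),z);b=ray_z('top',450,np.polyval(p,450),z);d=a-b; print(z,np.degrees(np.arctan2(d[0],d[1])))
for yaw in range(-180,180,15):
    r=[inverse_kinematics([kn[0],kn[1],.2],[0,np.pi/2,np.radians(yaw)])]
    print(yaw,None if r[0] is None else np.round(r[0],2))
E
```

```text
eye [0.62259232 0.01634288 0.0915    ] knob [0.46887537 0.00513386 0.084     ] disp [0.15371695 0.01120902 0.0075    ]
823
barrel [ 0.1428142   0.9897495   0.59986526 -0.13691822]
[1.34647162e-01 2.04777897e+02] 0.2625
0.0 7.641128186537655
0.04 7.641128186537658
-180 [-0.16 -0.14  1.95 -0.    1.32  1.41]
-165 [-0.16 -0.14  1.95 -0.    1.32  1.15]
-150 [-0.16 -0.14  1.95 -0.    1.32  0.89]
-135 [-0.16 -0.14  1.95 -0.    1.32  0.63]
-120 [-0.16 -0.14  1.95 -0.    1.32  0.37]
-105 [-0.16 -0.14  1.95 -0.    1.32  0.1 ]
-90 [-0.16 -0.14  1.95 -0.    1.32 -0.16]
-75 [-0.16 -0.14  1.95 -0.    1.32 -0.42]
-60 [-0.16 -0.14  1.95 -0.    1.32 -0.68]
-45 [-0.16 -0.14  1.95 -0.    1.32 -0.94]
-30 [-0.16 -0.14  1.95 -0.    1.32 -1.2 ]
-15 [-0.16 -0.14  1.95 -0.    1.32 -1.47]
0 [-0.16 -0.14  1.95  0.    1.32 -1.73]
15 [-0.16 -0.14  1.95  0.    1.32 -1.99]
30 [-0.16 -0.14  1.95  0.    1.32 -2.25]
45 [-0.16 -0.14  1.95  0.    1.32 -2.51]
60 None
75 None
90 None
105 None
120 [-0.16 -0.14  1.95  0.    1.32  2.46]
135 [-0.16 -0.14  1.95  0.    1.32  2.2 ]
150 [-0.16 -0.14  1.95  0.    1.32  1.94]
165 [-0.16 -0.14  1.95 -0.    1.32  1.68]
```

Pin 18 mm knob at (0.469, 0.005), eye at (0.6226, 0.0163), track direction 8.2° from +y towards +x. I'll grip with the jaws along the track.

```bash
cat >> h.py <<'E'
TH=np.arctan2(.1428,.98975); D=np.array([np.sin(TH),np.cos(TH),0]); O=[0,np.pi/2,-TH]
KN=np.array([.4692,.0053]); EYE=np.array([.6226,.0163])
def st():
    o=observe(); print('t',round(o['time_s'],2),'tcp',np.round(o['eef_pos'],4),'F',np.round(o['ft_force'],1),'op',round(o['opening'],4))
E
python3 - <<'E'
from h import *
gripper_to(.05,60)
movep([*KN,.16],O); st()
print(move_l([*KN,.047],.12,max_force=10)); st()
snap('scene','g1')
E
python3 -c "
import cv2
a=cv2.imread('pics/g1.png')[110:290,220:440];cv2.imwrite('pics/g1c.png',cv2.resize(a,None,fx=3.5,fy=3.3,interpolation=cv2.INTER_CUBIC))"
```

```text
t 3.26 tcp [0.4694 0.0059 0.1602] F [-0.2  0.3  0.1] op 0.0501
False
t 4.35 tcp [0.4699 0.0052 0.0477] F [-0.9 -0.3 -0.5] op 0.0498
```

View pics/g1c.png

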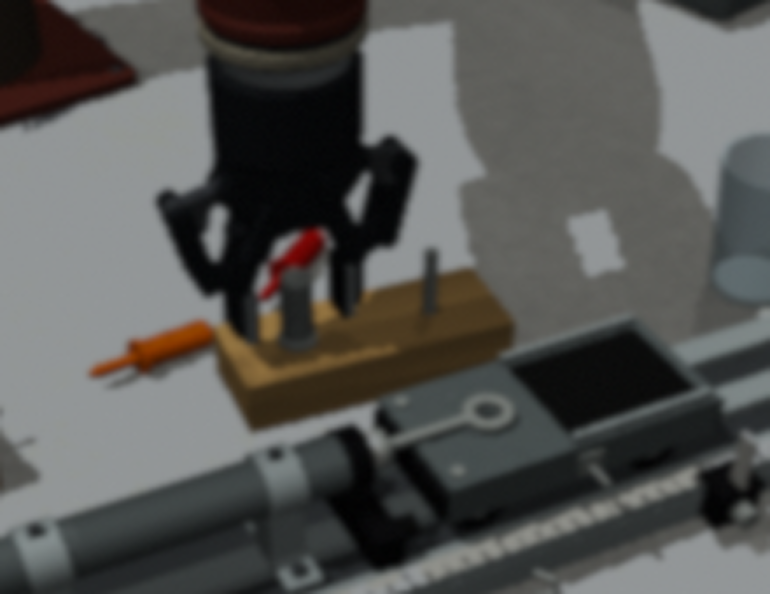

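The red and orange look-alikes next to the block now look tipped. Before going on, I'll look at the whole view and check whether they fell on their own.

```bash
python3 - <<'E'
import cv2,numpy as np
a=np.load('pics/scene0.npz')['im'];b=np.load('pics/avg.npz')['s'].astype('uint8');c=np.load('pics/g1.npz')['im']
r=lambda x:cv2.resize(x[130:270,215:375],None,fx=2.5,fy=2.1)
i=np.vstack([np.hstack([r(a),r(b)]),np.hstack([r(c),r(c)*0])]);cv2.imwrite('pics/cmp.png',i[:,:,::-1])
E
```

```text
(no output)
```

View pics/cmp.png

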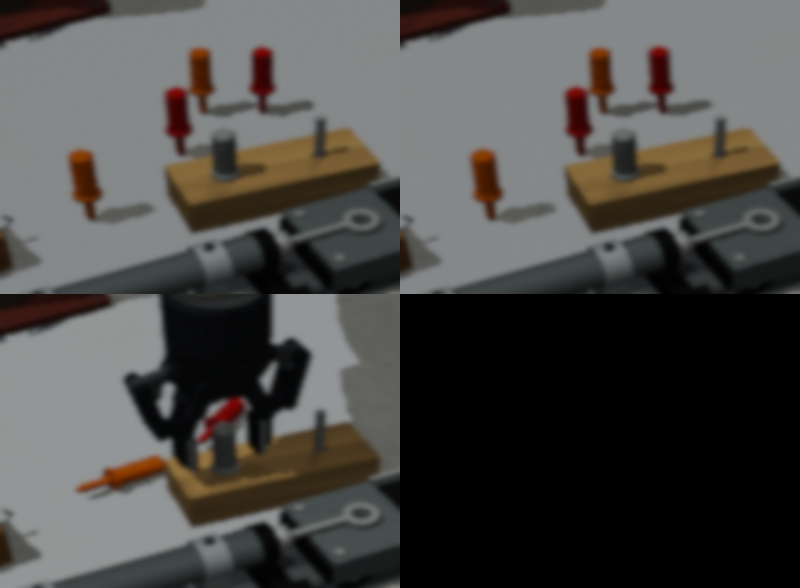

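The tool stayed at or above z = 0.16 m and saw no force on the way in. The look-alikes balance on narrow tips, so they probably toppled by themselves. They lie outside the grasp, so I'll grip and lift.

```bash
python3 - <<'E'
from h import *
gripper_to(.0,60); st()
o=observe()['eef_pos']
print(move_l([o[0],o[1],.145],.1)); st()
snap('scene','g2')
E
python3 -c "
import cv2
a=cv2.imread('pics/g2.png')[90:270,220:440];cv2.imwrite('pics/g2c.png',cv2.resize(a,None,fx=3.5,fy=3.3,interpolation=cv2.INTER_CUBIC))"
```

```text
t 4.8 tcp [0.4698 0.0055 0.0477] F [-1.5  2.2  4.5] op 0.0169
False
t 5.93 tcp [0.4691 0.0055 0.1442] F [ 0.2  1.  -1.2] op 0.0168
```

View pics/g2c.png

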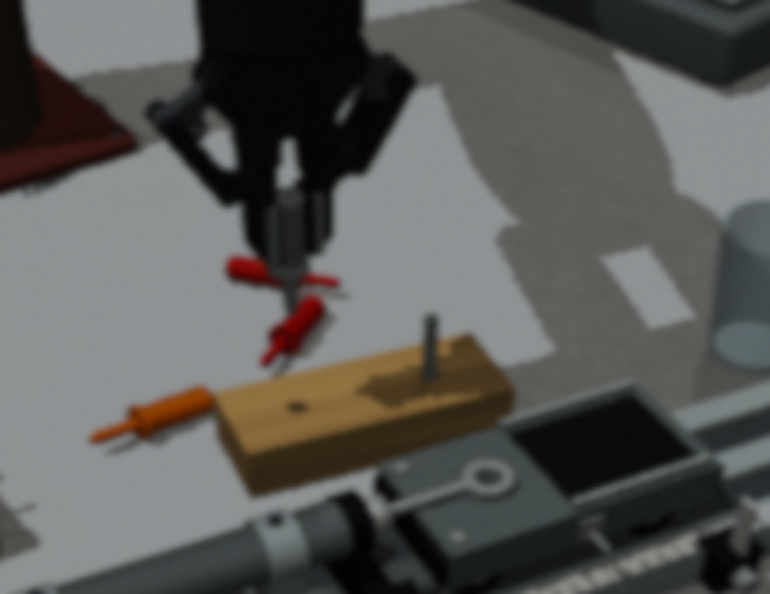

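Pin is held upright and clear. Next I'll hover over the eye and check.

```bash
python3 - <<'E'
from h import *
move_l([.6232,.0167,.145],.15); st()
move_l([.6232,.0167,.139],.05); st()
snap('scene','g3');snap('top','g3t')
a=cv2.imread('pics/g3.png')[160:260,300:420];cv2.imwrite('pics/g3c.png',cv2.resize(a,None,fx=6,fy=6,interpolation=cv2.INTER_CUBIC))
E
```

```text
t 7.16 tcp [0.6225 0.0167 0.1446] F [-0.1 -0.1 -1.3] op 0.0168
t 7.42 tcp [0.6224 0.0167 0.1384] F [ 0.1 -0.3 -0.9] op 0.0169
```

View pics/g3c.png

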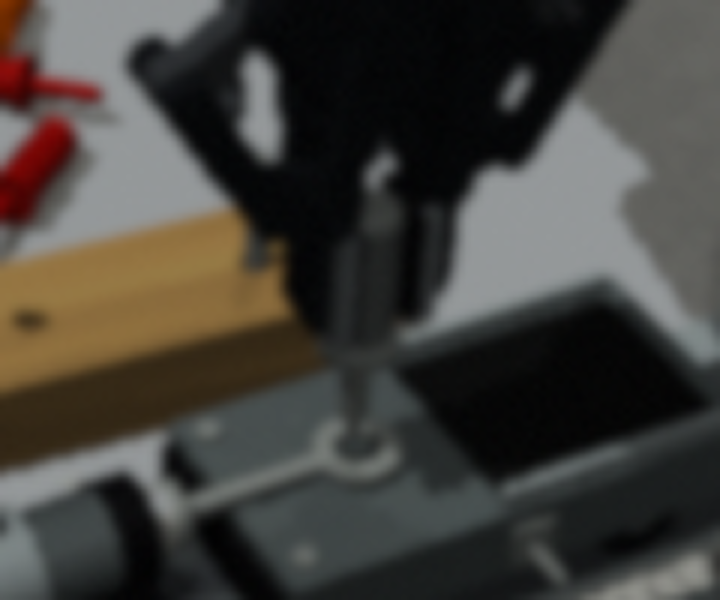

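The tip appears centred above the ring bore: tip at crop (357,437), expected (358,435). Descending with a force limit.

```bash
python3 - <<'E'
from h import *
z=.139
print(move_l([.6238,.0167,.122],.04,max_force=8)); st()
print(move_l([.6238,.0167,.112],.04,max_force=8)); st()
print(move_l([.6238,.0167,.1015],.03,max_force=8)); st()
snap('scene','g4')
a=cv2.imread('pics/g4.png')[160:260,300:420];cv2.imwrite('pics/g4c.png',cv2.resize(a,None,fx=6,fy=6,interpolation=cv2.INTER_CUBIC))
E
```

```text
False
t 8.1 tcp [0.6236 0.0167 0.1216] F [-1.   0.6 -0.8] op 0.0161
False
t 8.5 tcp [0.6235 0.0167 0.1115] F [-0.2 -0.3 -0.3] op 0.0168
True
t 8.86 tcp [0.6243 0.0168 0.1032] F [-0.6  0.5  5.1] op 0.0165
```

View pics/g4c.png

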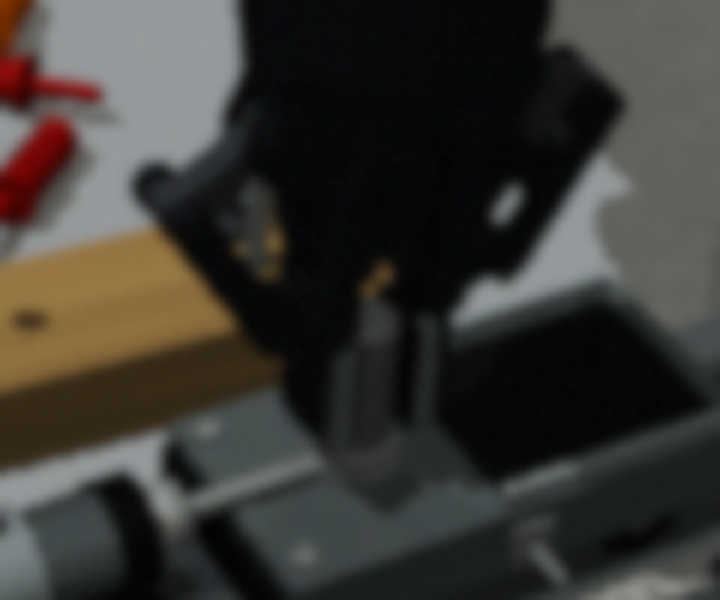

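Contact came at z = 0.1032, exactly the height expected for the shoulder on the ring. Now I'll draw back most of the way, then measure.

```bash
python3 - <<'E'
from h import *
p=np.array([.6238,.0167,.1030])
print(move_l(p+D*.03,.05)); st()
print(move_l(p+D*.06,.05)); st()
hold(.3); st()
im,_=snap('scene','g5');it,_=snap('top','g5t')
a=im[190:270,360:470,::-1];cv2.imwrite('pics/g5c.png',cv2.resize(a,None,fx=7,fy=7,interpolation=cv2.INTER_CUBIC))
a=np.clip(it[170:250,225:335,::-1]*1.8,0,255).astype('uint8');cv2.imwrite('pics/g5tc.png',cv2.resize(a,None,fx=7,fy=7,interpolation=cv2.INTER_CUBIC))
E
```

```text
False
t 9.66 tcp [0.6284 0.0463 0.1031] F [ 1.3 -4.1  4.5] op 0.0165
False
t 10.41 tcp [0.6325 0.0753 0.1031] F [ 0.8 -5.2  4.8] op 0.0165
t 10.71 tcp [0.6325 0.0752 0.1032] F [ 0.6 -5.9  5. ] op 0.0165
```

View pics/g5c.png

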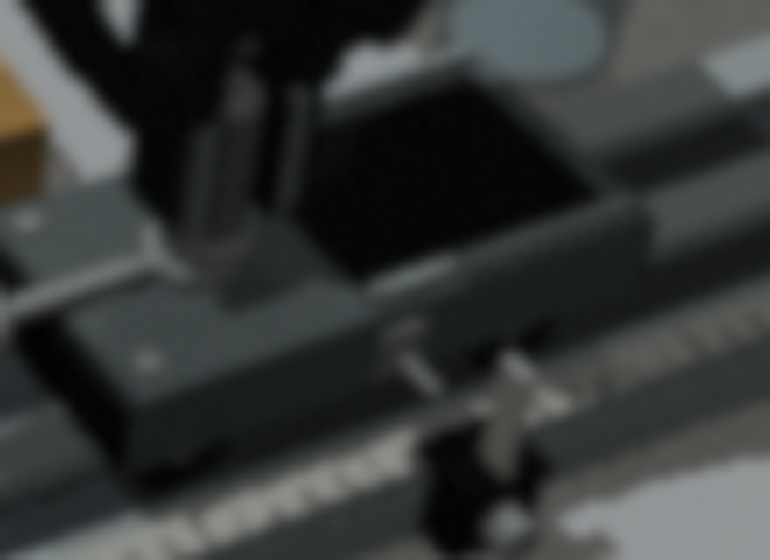

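View pics/g5tc.png

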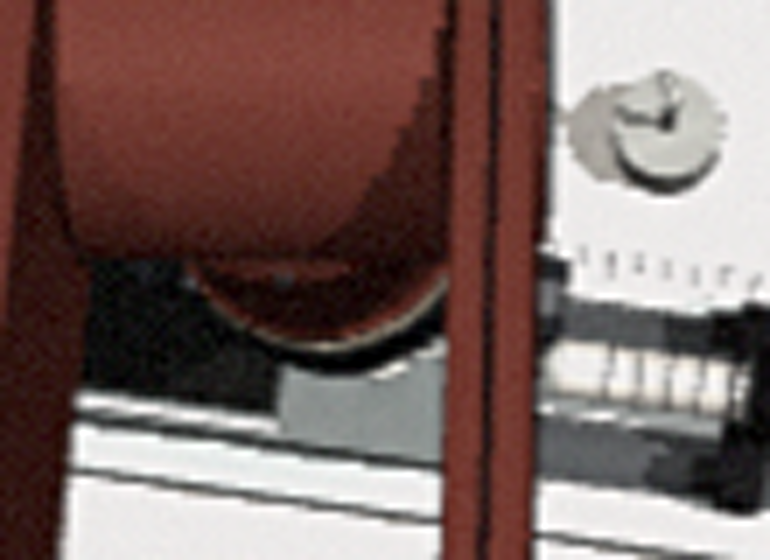

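```bash
python3 - <<'E'
from h import *
z=np.load('pics/avg.npz');t=z['t']
c=np.clip(t[183:213,252:300]*1.7,0,255).astype('uint8')[:,:,::-1]
cv2.imwrite('pics/k_mk.png',cv2.resize(c,None,fx=16,fy=16,interpolation=cv2.INTER_NEAREST))
f=np.load('pics/scene0.npz');P=cloud('scene',f['d'])
for v in range(238,262,2):
    print(v,[tuple(np.round(P[v,u]*1000).astype(int)) for u in range(428,436)])
E
```

```text
238 [(np.int64(651), np.int64(159), np.int64(33)), (np.int64(653), np.int64(159), np.int64(34)), (np.int64(654), np.int64(161), np.int64(33)), (np.int64(655), np.int64(162), np.int64(34)), (np.int64(656), np.int64(164), np.int64(33)), (np.int64(658), np.int64(164), np.int64(34)), (np.int64(657), np.int64(168), np.int64(32)), (np.int64(660), np.int64(168), np.int64(34))]
240 [(np.int64(656), np.int64(154), np.int64(34)), (np.int64(657), np.int64(155), np.int64(34)), (np.int64(658), np.int64(157), np.int64(33)), (np.int64(659), np.int64(158), np.int64(34)), (np.int64(660), np.int64(160), np.int64(33)), (np.int64(661), np.int64(162), np.int64(33)), (np.int64(662), np.int64(163), np.int64(33)), (np.int64(663), np.int64(165), np.int64(33))]
242 [(np.int64(660), np.int64(150), np.int64(33)), (np.int64(661), np.int64(152), np.int64(33)), (np.int64(661), np.int64(154), np.int64(32)), (np.int64(662), np.int64(156), np.int64(32)), (np.int64(692), np.int64(118), np.int64(76)), (np.int64(694), np.int64(118), np.int64(78)), (np.int64(695), np.int64(120), np.int64(77)), (np.int64(667), np.int64(16
[... 2675 characters left out ...]
46)), (np.int64(697), np.int64(114), np.int64(44)), (np.int64(698), np.int64(115), np.int64(45)), (np.int64(700), np.int64(115), np.int64(46)), (np.int64(701), np.int64(117), np.int64(46)), (np.int64(701), np.int64(119), np.int64(45)), (np.int64(702), np.int64(121), np.int64(44)), (np.int64(703), np.int64(123), np.int64(44))]
260 [(np.int64(700), np.int64(109), np.int64(45)), (np.int64(701), np.int64(110), np.int64(44)), (np.int64(702), np.int64(112), np.int64(45)), (np.int64(704), np.int64(111), np.int64(47)), (np.int64(703), np.int64(115), np.int64(43)), (np.int64(704), np.int64(117), np.int64(43)), (np.int64(702), np.int64(122), np.int64(38)), (np.int64(702), np.int64(125), np.int64(37))]
```

View pics/k_mk.png

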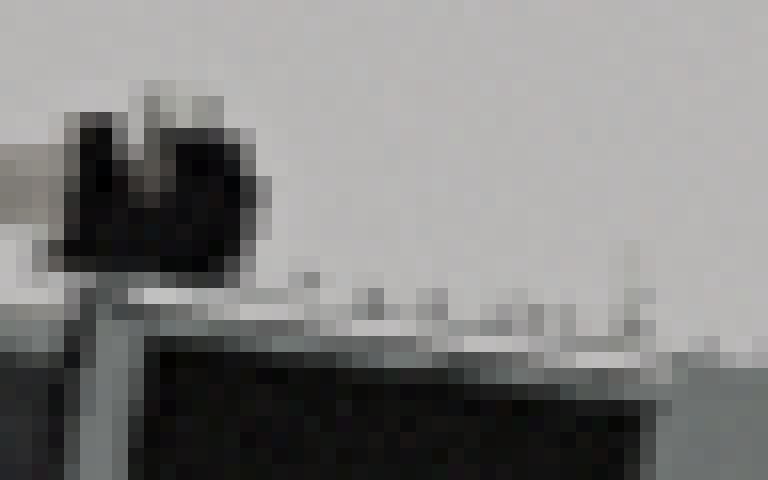

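```bash
python3 - <<'E'
from h import *
N=np.array([D[1],-D[0],0])
for nm in('scene0','g1','g2','g3','g5'):
    f=np.load(f'pics/{nm}.npz');P=cloud('scene',f['d'])
    Q=P[242:257,428:437].reshape(-1,3); a=Q@D
    m=(Q[:,2]>.052)&(Q[:,2]<.085)&(abs(a-.216)<.006); q=Q[m]
    print(nm,m.sum(),'face D',np.median(a[m]),'N',np.percentile(q@N,[3,97]),'zmax',q[:,2].max())
def dn(p): return np.round([p@D,p@N],4)
print('ptr scene0',dn(ray_z('scene',394.1,256.3,.07)))
# needle root at start (105,255)/12
print('  root',dn(ray_z('scene',380+105/12-.5,230+255/12-.5,.07)))
print('ptr top',dn(ray_z('top',291.0,200,.07)),'blade top',dn(ray_z('top',261.0,189.5,.077)),dn(ray_z('top',261,192,.07)))
for nme,(u,v) in dict(tip=(438,386),root=(408,357),bladeTopL=(505,360)).items():
    print('now',nme,dn(ray_z('scene',360+(u+.5)/7-.5,190+(v+.5)/7-.5,.07)))
# where a correct pointer tip would appear: and blade px
E
```

```text
scene0 66 face D 0.21610701601363122 N [0.66812918 0.67780356] zmax 0.07960425381642344
g1 64 face D 0.21599816374230535 N [0.66773339 0.67773362] zmax 0.08070198065562795
g2 63 face D 0.21589399041295163 N [0.66820545 0.67767182] zmax 0.0788804546911821
g3 64 face D 0.21586093144079904 N [0.66798633 0.67786344] zmax 0.07863024337547775
g5 64 face D 0.21591699311504864 N [0.66819751 0.67770737] zmax 0.07920858584229856
ptr scene0 [0.1441 0.664 ]
  root [0.1424 0.6488]
ptr top [0.1401 0.6637] blade top [0.2125 0.6767] [0.2125 0.6723]
now tip [0.2016 0.6616]
now root [0.201 0.65 ]
now bladeTopL [0.2217 0.6612]
```

Remaining distance is about 15 mm (scene says 15.8, top says 14.5). I'll move 14 mm and re-measure up close.

```bash
cat > m.py <<'E'
from h import *
def meas(tag):
    ims=[];ds=[]
    for _ in range(4):
        i,d=get_image('scene');ims.append(i.astype(float));ds.append(d)
    im=np.mean(ims,0); np.savez(f'pics/{tag}.npz',im=im,d=np.median(ds,0))
    a=np.clip(im[228:268,405:455,::-1]*1.6,0,255).astype('uint8')
    cv2.imwrite(f'pics/{tag}.png',cv2.resize(a,None,fx=15,fy=15,interpolation=cv2.INTER_CUBIC))
E
python3 - <<'E'
from m import *
p=np.array([.6238,.0167,.1030])
print(move_l(p+D*.074,.03)); hold(.3); st(); meas('h1')
E
```

```text
False
t 11.72 tcp [0.6344 0.0887 0.1032] F [ 0.6 -6.2  4.7] op 0.0164
```

View pics/h1.png

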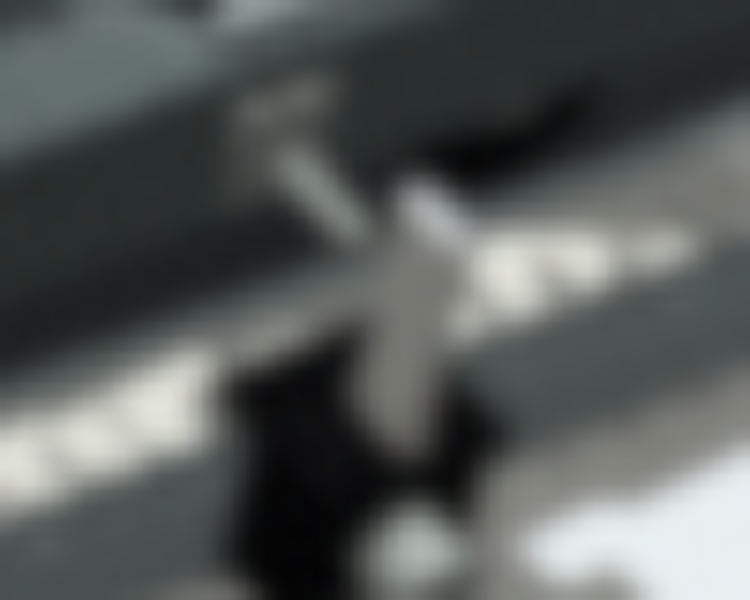

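```bash
python3 - <<'E'
from h import *
N=np.array([D[1],-D[0],0])
f=np.load('pics/h1.npz');P=cloud('scene',f['d'])
B=np.stack([P@D,P@N,P[...,2]],-1)*1000
for v in range(236,247):
    print(v,' '.join('%d,%d,%d'%tuple(B[v,u]) for u in range(421,438)))
# deck height check
m=(B[...,0]>60)&(B[...,0]<140)&(abs(B[...,2]-85)<5)&(B[...,1]>600)&(B[...,1]<660); print('deck z',np.median(B[m][:,2]),m.sum())
R=B[200:240,380:430].reshape(-1,3)
m=(R[:,1]>620)&(R[:,1]<660)&(R[:,2]>80); print('z hist',np.histogram(R[m][:,2],bins=range(78,96,2)))
E
```

```text
236 206,649,77 207,650,77 210,649,76 212,650,76 214,650,75 216,650,74 221,647,70 223,647,69 225,648,69 228,647,67 230,648,67 232,648,66 234,648,65 237,647,64 239,647,63 242,647,61 257,635,45
237 206,649,75 208,650,75 209,651,75 212,650,74 215,650,72 216,650,72 222,647,67 224,647,67 226,647,66 228,648,66 230,648,64 233,647,63 235,648,62 237,648,61 253,634,43 256,634,43 258,634,41
238 207,649,73 207,651,74 211,650,71 213,650,71 215,650,70 218,650,69 222,648,65 224,648,65 226,648,64 228,648,63 231,648,62 256,625,32 248,635,44 251,634,42 255,634,40 256,635,40 259,634,39
239 206,650,71 210,649,69 212,649,68 211,652,71 213,653,71 217,650,67 222,647,63 224,648,62 249,625,33 250,626,33 253,626,32 254,628,33 256,628,32 252,635,40 255,634,38 256,635,38 260,634,35
240 207,650,69 209,650,68 211,650,67 212,652,68 211,655,71 213,655,70 244,626,33 246,626,32 247,627,33 248,629,33 251,629,32 252,630,33 253,631,34 256,631,33 254,635,37 258,634,33 260,634,33
241 208,649,65 211,648,63 213,648,62 237,626,33 211,656,69 211,658,71 213,658,71 244,629,33 246,629,32 248,630,32 250,631,32 216,666,77 217,668,7
[... 431 characters left out ...]
 228,630,33 229,631,33 231,631,32 233,632,32 234,633,33 235,634,34 237,635,33 211,664,70 212,665,70 242,637,33 238,644,40 215,669,72 216,671,73 216,673,75 215,676,79 217,676,77 248,648,40
245 227,631,32 227,634,34 230,633,32 231,634,33 233,635,33 235,636,33 236,637,33 233,643,39 234,644,40 235,645,40 215,667,68 216,669,69 216,671,72 216,673,73 215,676,76 218,676,75 246,650,40
246 225,634,32 227,634,32 228,636,34 230,636,33 226,643,40 228,643,40 229,645,40 231,645,40 232,647,41 235,646,39 215,667,66 215,670,68 216,672,70 215,674,72 215,677,74 218,676,73 245,652,40
deck z 85.28946149519234 155
z hist (array([  0,  23,  21, 401, 172,  20,  28,  10]), array([78, 80, 82, 84, 86, 88, 90, 92, 94]))
```

```bash
cat >> m.py <<'E'
N=np.array([D[1],-D[0],0])
def dist(tag):
    P=cloud('scene',np.load(f'pics/{tag}.npz')['d'])[225:262,405:450].reshape(-1,3)
    B=np.stack([P@D,P@N,P[:,2]],-1)*1000
    n=B[(B[:,1]>652.5)&(B[:,1]<665.5)&(B[:,2]>66)&(B[:,2]<75)&(B[:,0]>200)]
    b=B[(B[:,1]>666.5)&(B[:,1]<679)&(B[:,2]>55)&(abs(B[:,0]-216.5)<4)]
    print('needle',len(n),np.round(np.percentile(n[:,0],[0,10,50,90,100]),1),'z',np.round(np.percentile(n[:,2],[5,50,95]),1),'Nmax',n[:,1].max())
    print('blade',len(b),np.round(np.percentile(b[:,0],[0,10,50,90,100]),1),'top',np.round(b[b[:,2]>77][:,0],1))
E
python3 -c "
from m import *
dist('h1')"
```

```text
needle 14 [211.2 211.4 211.8 213.5 213.8] z [69.9 71.2 72.2] Nmax 665.3926994554548
blade 61 [215.  215.4 215.9 217.3 218.3] top [216.5 217.3 215.7 217.  215.9 216.7 215.1 217.8]
```

```bash
python3 - <<'E'
from m import *
for tag in('scene0','g1','g2','g3','g5','h1'):
    z=np.load(f'pics/{tag}.npz');P=cloud('scene',z['d']).reshape(-1,3)
    B=np.stack([P@D,P@N,P[:,2]],-1)*1000
    n=B[(B[:,1]>653)&(B[:,1]<666)&(B[:,2]>67)&(B[:,2]<74)&(B[:,0]>130)&(B[:,0]<220)]
    print(tag,len(n),np.round(np.percentile(n[:,0],[0,25,50,75,100]),1))
# project model for h1 : needle at D=dc, blade centre 217.1
def proj(p):
    c=get_calibration('scene');K=np.array(c['intrinsics']);T=np.array(c['world_from_camera'])
    q=T[:3,:3].T@(p-T[:3,3]); return (K@q/q[2])[:2]
W=lambda d,n,z:(d*D+n*N)/1000+np.array([0,0,z/1000])
im=cv2.imread('pics/h1.png')
def cr(p): q=(proj(p)-[405,228]+.5)*15-.5; return tuple(int(round(x)) for x in q)
for d,col in((211,(0,0,255)),(213,(0,255,255))):
    cv2.line(im,cr(W(d,650,70)),cr(W(d,665,70)),col,1)
cv2.line(im,cr(W(217.1,650,70)),cr(W(217.1,668,70)),(255,0,255),1)
for d in(215.9,218.4):
  for a,b in(((668,79),(678,79)),((668,50),(668,79)),((678,50),(678,79))):
    cv2.line(im,cr(W(d,*a)),cr(W(d,*b)),(0,255,0),1)
cv2.imwrite('pics/h1o.png',im)
E
```

```text
scene0 14 [140.8 141.6 142.2 142.9 143.2]
g1 13 [141.  141.4 141.9 142.9 144.4]
g2 13 [140.5 141.1 141.9 142.8 143.7]
g3 14 [140.2 141.1 141.6 142.7 144. ]
g5 12 [197.8 198.5 198.9 199.6 201.2]
h1 14 [211.2 211.6 211.8 212.9 213.8]
```

View pics/h1o.png

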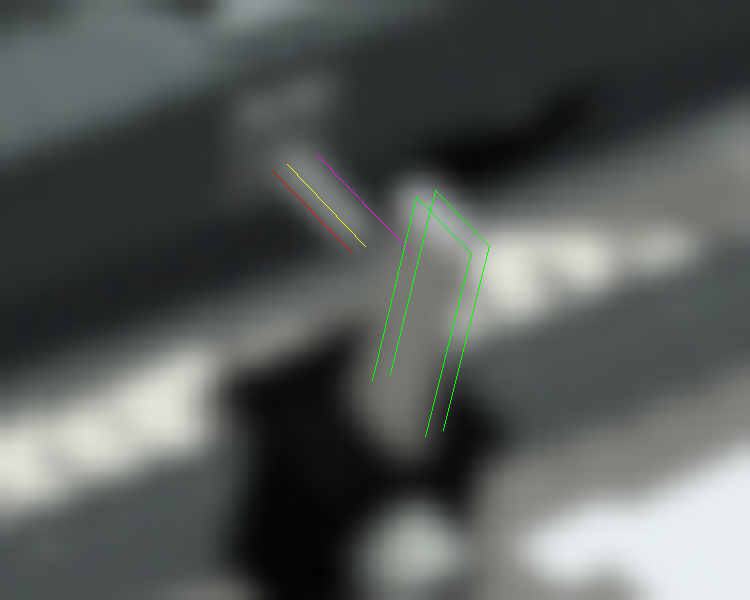

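```bash
python3 - <<'E'
from m import *
z=np.load('pics/h1.npz');im=z['im'][230:262,415:447]
P=cloud('scene',z['d'])[230:262,415:447];d,n,h=P@D*1000,P@N*1000,P[...,2]*1000
a=cv2.resize(np.clip(im*2,0,255).astype('uint8')[:,:,::-1],None,fx=18,fy=18,interpolation=cv2.INTER_NEAREST)
nm=(n>652)&(n<666.3)&(h>66)&(h<75)&(d<216); bm=(n>665.5)&(n<680)&(h>50)&(abs(d-216.5)<4)
for m,c in((nm,(0,0,255)),(bm,(0,255,0))):
    for v,u in zip(*np.where(m)): cv2.rectangle(a,(u*18+5,v*18+5),(u*18+12,v*18+12),c,1)
cv2.imwrite('pics/h1n.png',a)
E
```

```text
(no output)
```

View pics/h1n.png

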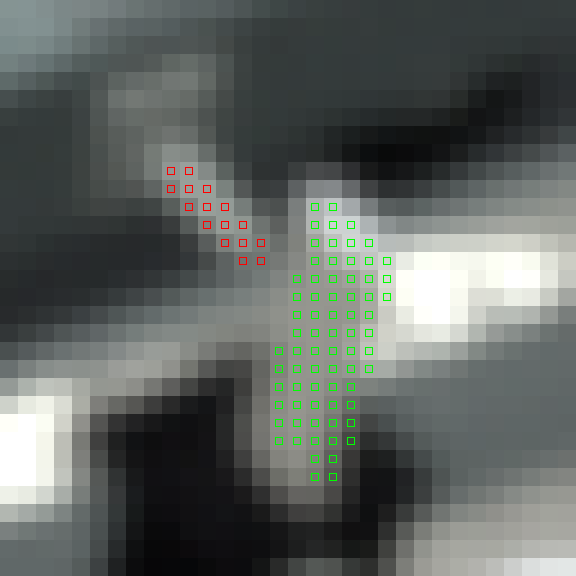

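```bash
python3 - <<'E'
from m import *
p=np.array([.6238,.0167,.1030])
print(move_l(p+D*.0778,.02)); hold(.3); st(); meas('h2'); dist('h2')
tag='h2'
z=np.load(f'pics/{tag}.npz');im=z['im'][230:262,415:447]
P=cloud('scene',z['d'])[230:262,415:447];d,n,h=P@D*1000,P@N*1000,P[...,2]*1000
a=cv2.resize(np.clip(im*2,0,255).astype('uint8')[:,:,::-1],None,fx=18,fy=18,interpolation=cv2.INTER_NEAREST)
b=a.copy()
nm=(n>652)&(n<666.3)&(h>66)&(h<75)&(d<222); bm=(n>666.3)&(n<680)&(h>50)&(abs(d-216.5)<4)
for m,c in((nm,(0,0,255)),(bm,(0,255,0))):
    for v,u in zip(*np.where(m)): cv2.rectangle(a,(u*18+5,v*18+5),(u*18+12,v*18+12),c,1)
cv2.imwrite('pics/h2n.png',a)
E
```

```text
False
t 12.57 tcp [0.6349 0.0923 0.1031] F [ 0.3 -7.1  5.7] op 0.0167
needle 13 [215.2 215.3 216.  217.6 218.3] z [69.5 70.8 72. ] Nmax 664.7425901831947
blade 60 [214.8 215.5 215.8 217.1 218.9] top [215.7 217.2 215.5 217.5 215.5 216.6 215.9 217.1]
```

View pics/h2n.png

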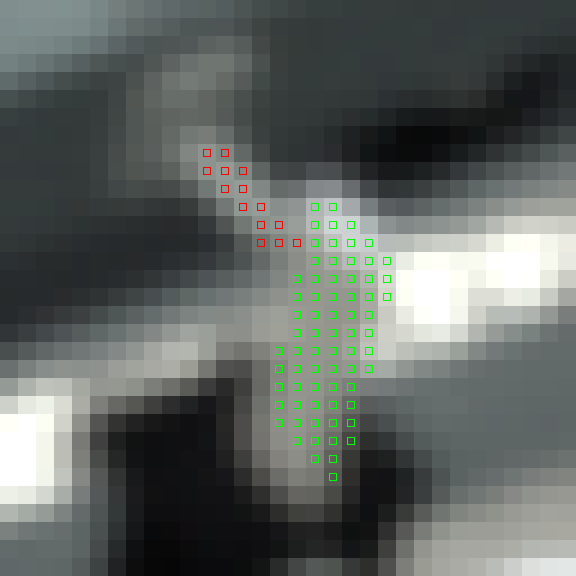

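View pics/h2.png

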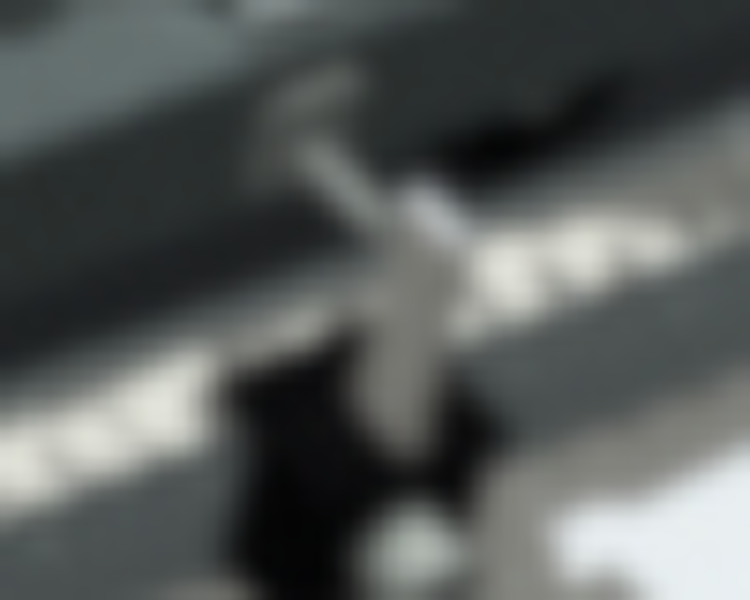

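```bash
python3 - <<'E'
from m import *
p=np.array([.6238,.0167,.1030])
print(move_l(p+D*.0783,.01)); hold(.5); st(); meas('h3'); dist('h3')
im,_=get_image('scene');cv2.imwrite('pics/h3c.png',cv2.resize(im[170:270,330:460,::-1],None,fx=6,fy=6,interpolation=cv2.INTER_CUBIC))
hold(.5); st(); print(np.abs(observe()['joint_velocities']).max())
E
```

```text
False
t 13.52 tcp [0.6349 0.0928 0.1032] F [-0.1 -7.4  5. ] op 0.0165
needle 15 [215.1 215.4 216.3 217.8 217.8] z [70.1 71.5 71.9] Nmax 665.1243572788816
blade 59 [215.  215.4 215.9 216.9 218.5] top [215.4 216.9 215.7 216.9 216.3 216.8 215.9 218. ]
t 14.27 tcp [0.635  0.0928 0.1032] F [ 0.7 -7.   6. ] op 0.0164
0.0014974714136858527
```

View pics/h3c.png

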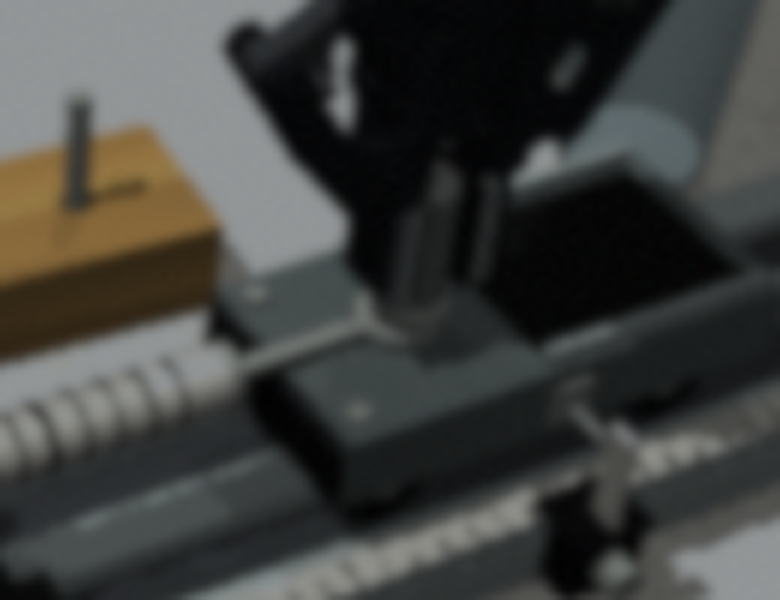

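```bash
python3 - <<'E'
from m import *
B=cloud('scene',np.load('pics/h3.npz')['d']); P=B[190:228,392:412]
for v in range(0,38,2): print(190+v,np.round(P[v,::2,2]*1000).astype(int))
E
```

```text
190 [160 168 171 174 177 176 176 173 153 154]
192 [156 154 167 171 173 172 171 148 150 152]
194 [155 154 164 168 169 164 141 145 148 150]
196 [157 156 160 162 160 160 139 141 144 148]
198 [157 154 158 157 156 155 140 139 140 144]
200 [157 151 153 154 153 151 140 139 139 141]
202 [154 148 150 150 149 139 139 138 135 139]
204 [141 143 146 145 144 136 135 134 132 135]
206 [137 138 137 139 138 132 131 127 128 131]
208 [133 134 133 136 133 128 127 121 125 127]
210 [130 129 128 131 128 124 122 117 122 123]
212 [126 125 124 126 125 120 118 115 117 118]
214 [122 120 121 122 120 115 112 110 113 113]
216 [118 116 117 118 111 110 107 106 109 109]
218 [113 112 114 114 106 105 102  86  85  87]
220 [ 96 105 110 108 102 101  97  85  86  85]
222 [92 96 96 97 98 96 95 86 85 85]
224 [91 92 93 95 94 93 85 86 85 85]
226 [89 90 91 91 90 89 85 85 85 85]
```

Depth shows the knob top at about 139.5 mm and the shoulder top at about 96 mm, which are the seated heights. The arm is steady, so I'll hand in.

```bash
python3 -c "
from h import *
st(); job_done()"
```

```text
t 14.27 tcp [0.635  0.0928 0.1032] F [ 0.7 -7.   6. ] op 0.0164
the job is handed in; nothing more can be done
```

I coupled the trolley to the meter with the grey hitch pin, drew it back to the marker clip and handed the job in at 14.3 s, still holding it there by the pin.

**Pin seated:** The shoulder met the ring at exactly the expected height. Depth puts the knob top at about 139.5 mm and the shoulder top at about 96 mm, both matching a fully seated pin. A light 5–6 N downward push is still on it.

**Pointer on the mark:** After drawing back about 75 mm, the last scene depth check put the pointer about 0.3 mm short of the blade's centre, with about 0.5 mm uncertainty. The arm was still, and the pull of about 7 N fits the spring.

**Checks that disagreed:** A coarser estimate from the top camera, made before the pull, put the mark 1–2 mm short of where I stopped. I trusted the close-up scene depth instead.

**Look-alikes:** At least three of the four red and orange look-alike pins were lying on the bench by the time I reached the block; I could not see the fourth. I saw no sign that the arm touched them: it stayed at or above 0.16 m while travelling and felt no contact. They stood on narrow tips, so they probably toppled by themselves, but I did not confirm that.

I did not touch the rod, beaker, friction block or masses.

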